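# Close the score-peg jar with its press-on lid

### The job

The game is over: lift the wooden lid out of its stand, lay it down flat on the table with the knob up and let go of it, then take it again by the knob, set it on the glass jar and press it down past the stiff seal until it sits level and fully home on the collar, and leave it there. Press firmly but gently, as it is glass, leave the jar standing on its coaster where it is, and do not disturb the score board, ashtray, dominoes or teaspoon.

Things in the scene. Friction and masses are not known exactly. Their poses are not given: they have to be found in the camera images.
- lid: Round wooden press-on lid, 85 g. Origin: centre of its flat underside; z runs along its axis to the knob. From the origin along z: plug 0-16 mm (64 mm diameter to 2 mm, orange bead 68 mm to 6 mm, then 62 mm), disc 92 mm diameter 16-24 mm, black knob 24 mm diameter 24-52 mm. Laid leaning, knob upward, plug edge on the table, and let go, it drops flat on its plug.
- lid_disc (a point): Centre of the lid's disc, 20 mm along z from the lid's origin. At the start the lid stands on edge in the stand, axis level to 0.08 rad, knob along the stand's +x, away from the robot within 0.4 rad; the disc's top edge is 99 mm above the table. Pinch it there from above across its 24 mm thickness, disc face to plug face; the knob begins 34 mm below the top edge.
- lid_knob (a point): Centre of the knob's end face, 52 mm along z from the lid's origin.
- stand: Dark wooden lid stand fixed to the table, 50 mm (x) by 96 mm (y). Origin: centre of its underside; x points the way the lid's knob faces. Two upright boards, 76 mm long along y and 33 mm high, form a slot 26 mm wide in x that holds the lid on edge; the lid's axis lies 53 mm above the table, over the origin.
- jar: Loose upright glass jar, 90 mm diameter, 90 mm high, 0.6 kg, coloured score pegs on its floor, 18 mm high steel collar at its mouth (inside diameter 73 mm, outside 89). Origin: centre of its underside. Fully home, the lid's disc lies on the rim: the lid's origin is 74 mm and the knob's top 126 mm above the jar's origin.
- jar_mouth (a point): Centre of the jar's mouth, level with the rim, 90 mm above the jar's underside. Six red sprung rounded nubs inside the collar, 7 mm below the rim, are the seal: they stop the lid's bead with the disc about 14 mm above the rim, give way to 10 to 15 N pushed down at the centre, then snap over the bead.
- score_board: Bystander: wooden peg scoring board, 90 by 300 by 18 mm with pegs 22 mm proud. Origin: centre of its underside, long side along its y.
- ashtray: Bystander: orange ceramic ashtray, 110 mm across, 32 mm high. Origin: centre of its underside.
- dominoes: Bystander: pile of cream dominoes, about 110 by 100 mm and 30 mm high. Origin: centre of its underside.
- teaspoon: Bystander: steel teaspoon, 140 mm long, lying along its x axis.
- coaster: Round cork coaster fixed to the table under the jar, 110 mm diameter, 4 mm thick: the jar stands on it, 4 mm above the table. Origin: centre of its underside.
Not all that is in view belongs to the job. Of the things shaped like the lid, the wooden one is meant. There is more than one size of the stand; the job needs the larger.

How it is judged (in metres and radians):
On the way, in this order (a step that is already met when the one before it is completed fails the run):
1. the lid is lifted out of the stand in the fingers (contact force between lid and the fingers above 0.5 N and contact force between lid and stand below 0.05 N and height (world z) of lid above 0.07 m), for 0.1 s.
2. the lid lies flat on the table, knob up, let go of (angle between lid's own z axis and vertical below 0.08 rad and height (world z) of lid below 0.006 m and contact force between lid and the fingers below 0.05 N and linear speed of lid below 0.03 m/s), for 0.2 s.
3. the lid is pressed home on the jar, level (z of lid in the frame of jar between 0.071 and 0.0765 m and angle between the z axis of lid and the z axis of jar, either way round below 0.04 rad and horizontal distance between lid and jar below 0.006 m), for 0.2 s.
At the end, for the whole second after the job is handed in: The lid sits on the jar, knob up, its disc within 2.5 mm of the rim, level with the jar to 0.04 rad and centred to 6 mm; the jar stands upright on its coaster within 30 mm of where it was; lid and jar are at rest and released (all of step 3 and angle between lid's own z axis and vertical below 0.06 rad and angle between jar's own z axis and vertical below 0.05 rad and height (world z) of jar below 0.009 m and distance of jar from where it was at the start of the episode below 0.03 m and linear speed of each of lid, jar below 0.02 m/s); the robot touches nothing.
It fails at once if the jar is pressed onto its coaster with more than 60 N, its own weight included (contact force between jar and coaster above 60 N).
It fails at once if the jar is knocked over (angle between jar's own z axis and vertical above 0.3 rad).
It fails at once if a bystander is pushed more than 20 mm (distance of any of score_board, ashtray, dominoes, teaspoon from where it was at the start of the episode above 0.02 m).
It also fails if it takes over 67 s, if anything falls off the work surface, if the arm or the gripper's body presses on something with over 40 N, if the wrist force passes 120 N, or if a joint passes its speed limit or range.

### The arm

A 6-joint arm with a two-finger parallel gripper is mounted at the origin on the work surface. World frame = base frame: x ahead of the robot, y to its left, z up, the work surface at z = 0. Lengths are in mm, angles in rad, forces in N, time in s.
With the tool pointing down it reaches from about 300 to 875 mm from the base axis. Payload 6.4 kg.
Tool frame: the origin (TCP) lies midway between the tips of the shut fingers; the grasp point (between the pads) lies 19 mm behind it (grip_point_offset is the distance from the TCP to the grasp point, in mm); z points along the fingers, y is the line along which they close (so a half turn about z gives the same grasp; the last joint's range is limited). The gripper opens to 88 mm and grips with 3 to 60 N. Pads are 18 mm wide; open, the fingers measure 123 mm over their backs; the gripper's body (75 mm by 187 mm) begins 45 mm behind the grasp point.
Start: joints at [-1.437, 0.181, 1.607, -0, 1.354, -0.206], TCP at [191.663, -542.131, 238.714] pointing down, gripper open.
Joint ranges: [-2.99, 2.99], [-0.89, 2.07], [0.3, 2.58], [-1.14, 4.28], [0, 2.63], [-3.12, 3.12]. Speed limits (rad/s): [2.57, 2.57, 3.01, 3.14, 3.14, 3.14].

### API

Orientations are given as a 3x3 rotation matrix whose columns are the frame's x, y, z axes.
In Python, from workcell import * gives the robot as it stands.
- The arm moves only by the shell command python3 -m inch 'ROWS' [FORCE]. ROWS is a JSON object of lists of equal length, an entry for each row: "offset": the shift along the world's x, y, z in cm, a list of three; "twist": the turn about the world's z in degrees; "grip": the opening in per cent of the stroke, from 0 (shut) to 100 (fully open). In form: {"offset": [[x, y, z], ...], "twist": [twist, ...], "grip": [grip, ...]}. A call has exactly 10 rows; each row shifts and turns the commanded pose from where the row before left it; what a row does not reach is not made up. A row lasts 1/12 s, in which the tool goes at most 41.7 mm and 7.16 degrees, less where a joint would pass 70% of its speed; a pose out of reach is approached as far as the arm can. A call with a gripper value outside its range is refused whole. The fingers move at their own pace and stop on an object; FORCE is the grip in N (left out, the last holds). Time passes only in rows, so rows that do not move let the fingers close, or fill a call up. It gives the time, the measured TCP pose, the force, the opening and the grip force at its end, in the units of the state.
- get_state(): the state, without advancing time (a new reading comes with each control period).
- get_image(name): name is "side" or "top" or "wrist"; returns the picture (480x640x3 uint8, red, green, blue); there is no depth.
- camera_model(name): a dict with "mtx" (3x3 intrinsics, pixels), "rvec" (rotation vector, rad) and "tvec" (3), from world to camera coordinates, as OpenCV has them. Camera axes: x right, y down, z forward; pixel columns grow to the right and rows downward; lengths in mm; the calibration is good to about 2 mm. A picture is of the moment at which its call begins: read the wrist's pose just before it. camera_model takes no time and is no camera call; for the wrist camera it gives the pose at the moment of the call.
- close_job(): hands the job in; it is judged then, once.
The state is a dict: "time": time; "joint_positions": joint angles; "qd": joint speeds; "joint_efforts": joint torques, N m; "position": TCP position; "orientation": TCP orientation; "force": force on the tool from outside, world axes, zero at the start; "wrist_torque": the same for the moment, N m; "opening": finger opening in mm; "grip_force": force on a finger pad.
Only numpy, scipy, OpenCV 4.12 (cv2) and the standard library are available. Lean on these libraries where they do the work, as an engineer would, in place of code of your own. Each camera call takes 0.05 s, during which the arm holds its last target. There are 200 camera calls.

## Working session

There is one attempt and no reset: what is moved stays moved. The work goes in short steps, Python scripts to look and compute and a shell command to move; the robot and the scene stay as the last step left them, time stands still between calls to the robot, and variables do not carry over. Pictures are saved under pics/ and viewed, at most 10 in all, crops included, and the job is handed in when it is done.

```bash
mkdir -p pics; python3 - <<'E'
from workcell import *
import cv2,numpy as np
s=get_state();print(s)
for n in["top","side"]:
    im=get_image(n);cv2.imwrite(f"pics/{n}0.png",im[:,:,::-1])
    m=camera_model(n);print(n,m)
E
```

```text
{'time': 0.0, 'joint_positions': array([-1.43733640e+00,  1.81537480e-01,  1.60797294e+00, -5.75748552e-07,
        1.35382010e+00, -2.06296647e-01]), 'qd': array([ 0.0009952 , -0.00134199, -0.00096478, -0.00085833,  0.00076141,
        0.00030491]), 'joint_efforts': array([ 1.98060081e-05, -4.33871233e+01, -3.41852117e+01,  7.02596828e-02,
        3.86181416e-02, -1.36493795e-04]), 'position': array([ 191.56944142, -541.58918849,  237.82909854]), 'orientation': array([[ 9.42835817e-01,  3.33257511e-01, -2.31805039e-04],
       [ 3.33257402e-01, -9.42834311e-01,  1.72233882e-03],
       [ 3.55428603e-04, -1.70113347e-03, -9.99998490e-01]]), 'force': array([ 0.59070088, -0.70673879,  0.48549591]), 'wrist_torque': array([-0.01797844,  0.01374333,  0.01617938]), 'grip_force': 0.0, 'opening': 88.25121716287508}
top {'mtx': array([[605.00586106,   0.        , 302.81042104],
       [  0.        , 605.00586106, 232.31303516],
       [  0.        ,   0.        ,   1.        ]]), 'rvec': array([ 2.15864016, -2.18026295,  0.10508339]), 'tvec': array([  -6.2801706 ,  602.63010721, 1340.70509041])}
side {'mtx': array([[532.97017777,   0.        , 310.10907976],
       [  0.        , 532.97017777, 241.79965439],
       [  0.        ,   0.        ,   1.        ]]), 'rvec': array([ 0.22690522, -2.7386288 ,  1.40419655]), 'tvec': array([583.03830467, 126.61639522, 937.61823382])}
```

View pics/top0.png

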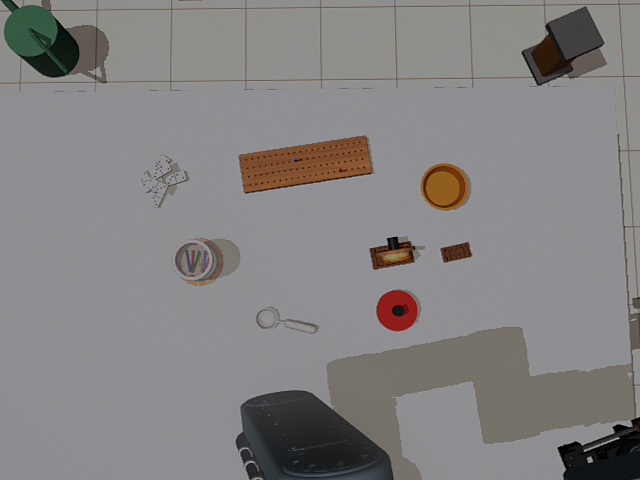

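View pics/side0.png

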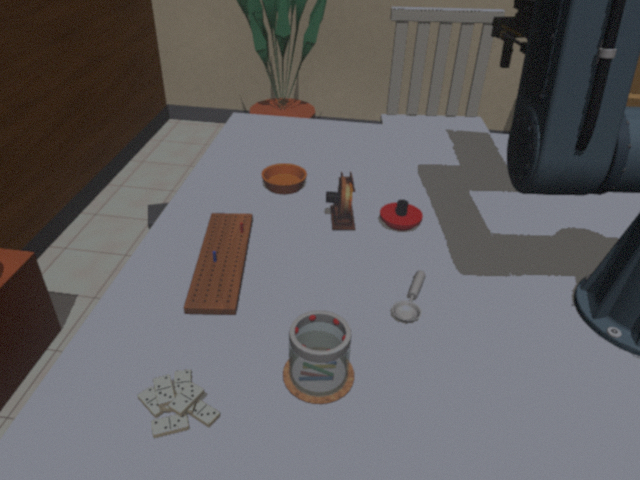

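Candidates in the top view: wooden lid on edge in the dark stand at (392,250), and the red lid lying at (397,310), which is a decoy. For stands, the larger is at (392,256) and the small decoy at (456,252). The jar is at (197,260). The choice is the wooden lid and larger stand; next I check it in a crop and cast rays.

```bash
cat > h.py <<'E'
from workcell import *
import cv2,numpy as np
def ray(m,uv,z):
    R=cv2.Rodrigues(np.array(m["rvec"]))[0];t=np.array(m["tvec"]).ravel()
    d=R.T@np.linalg.inv(m["mtx"])@np.array([uv[0],uv[1],1.]);c=-R.T@t
    return c+d*(z-c[2])/d[2]
E
python3 - <<'E'
from h import *
m=camera_model("top");im=cv2.imread("pics/top0.png")
for n,uv,z in[("disc",(392,251),99),("knob",(392,243),65),("standL",(371,256),33),("standR",(413,250),33),("jar",(197,258),94),("red",(397,310),20),("small",(456,252),20),("spoon",(285,320),5),("board",(305,165),20)]: print(n,ray(m,uv,z).round())
a=cv2.resize(im[220:290,350:480],None,fx=6,fy=6,interpolation=cv2.INTER_CUBIC)
cv2.imwrite("pics/c1.png",a)
E
```

```text
disc [ 553. -203.   99.]
knob [ 573. -209.   65.]
standL [ 547. -165.   33.]
standR [ 560. -260.   33.]
jar [543. 216.  94.]
red [ 426. -223.   20.]
small [ 555. -360.   20.]
spoon [405.  30.   5.]
board [760. -19.  20.]
```

View pics/c1.png

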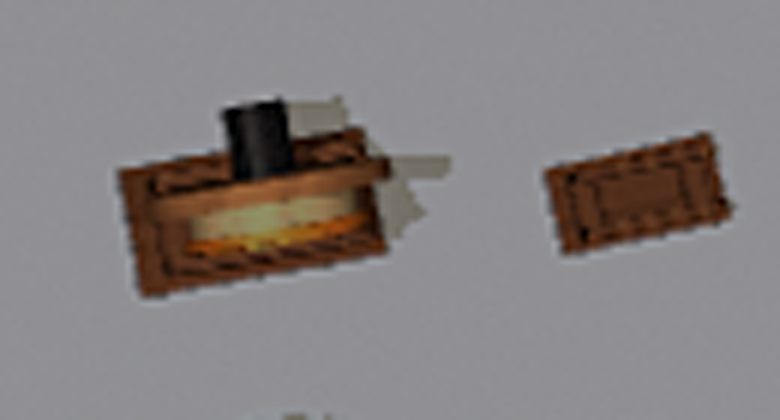

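The crop shows the wooden lid (pale plug, orange bead, black knob at crop (260,140)) on edge in the larger stand. The small stand at crop (640,190) is empty. Now moving above it.

```bash
python3 -m inch '{"offset":[[1.85,1.7,0],[1.85,1.7,0],[1.85,1.7,0],[1.85,1.7,0],[1.85,1.7,0],[1.85,1.7,0],[1.85,1.7,0],[1.85,1.7,0],[1.85,1.7,0],[1.85,1.7,0]],"twist":[-1,-1,-1,-1,-1,-1,-1,-1,-1,-1],"grip":[70,70,70,70,70,70,70,70,70,70]}' 10
python3 -m inch '{"offset":[[1.85,1.7,0],[1.85,1.7,0],[1.85,1.7,0],[1.85,1.7,0],[1.85,1.7,0],[1.85,1.7,0],[1.85,1.7,0],[1.85,1.7,0],[0,0,0],[0,0,0]],"twist":[0,0,0,0,0,0,0,0,0,0],"grip":[70,70,70,70,70,70,70,70,70,70]}'
python3 - <<'E'
from h import *
print(get_state()["orientation"].round(3).tolist())
m=camera_model("wrist");im=get_image("wrist")
np.save("w1.npy",{k:np.array(v) for k,v in m.items()},allow_pickle=True)
cv2.imwrite("pics/w1.png",im[:,:,::-1])
R=cv2.Rodrigues(np.array(m["rvec"]))[0];print(-R.T@m["tvec"],R[2])
E
```

```text
time: 0.93
position: [377.3, -370.9, 238.3]
orientation: [[0.987, 0.164, -0.0], [0.164, -0.987, 0.001], [-0.0, -0.001, -1.0]]
force: [1.4, 0.6, 0.0]
opening: 61.5
grip_force: 0.0
time: 1.77
position: [524.9, -235.2, 238.1]
orientation: [[0.986, 0.167, -0.001], [0.167, -0.986, 0.0], [-0.001, -0.001, -1.0]]
force: [0.3, -0.3, 0.2]
opening: 61.6
grip_force: 0.0
[[0.986, 0.167, -0.001], [0.167, -0.986, 0.0], [-0.001, -0.001, -1.0]]
[ 592.9211061  -223.83508076  384.8271052 ] [-0.26124096 -0.04341376 -0.96429684]
```

View pics/w1.png

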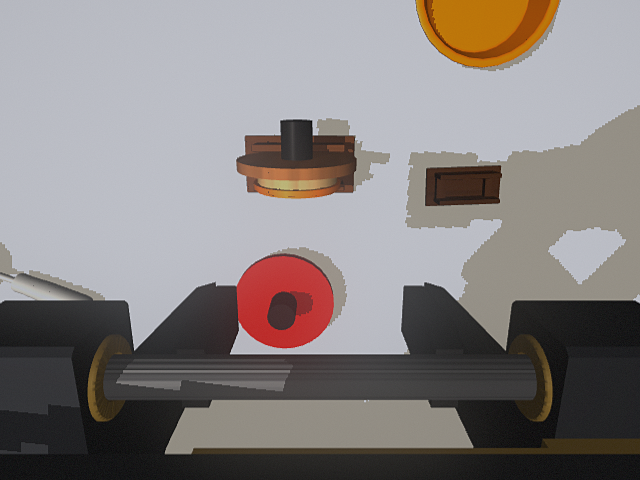

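The wrist view shows the lid's knob at columns 281–312, rows 120–158, nearly square to the tool. The red lid is at (285,300) and the small stand at (462,186).

```bash
python3 - <<'E'
from h import *
m=np.load("w1.npy",allow_pickle=True).item()
for n,uv,z in[("tipL",(281,124),53),("tipR",(312,124),53),("bL",(281,155),53),("bR",(312,155),53),("end",(296,120),65),("end53",(296,120),53),("base",(296,152),99),("discL",(237,164),53),("discR",(356,163),53),("stL",(245,140),33),("stR",(355,140),33)]: print(n,ray(m,uv,z).round(1))
im=cv2.imread("pics/w1.png");g=im.max(2)
for r in(126,135,145):
    c=np.where(g[r,260:330]<60)[0]+260;print(r,c.min(),c.max())
for c in(290,300):
    r=np.where(g[100:180,c]<60)[0]+100;print(c,r.min(),r.max())
E
```

```text
tipL [ 585.3 -195.2   53. ]
tipR [ 589.2 -218.3   53. ]
bL [ 562.4 -198.5   53. ]
bR [ 566.4 -222.    53. ]
end [ 590.2 -206.6   65. ]
end53 [ 590.  -205.9   53. ]
base [ 570.2 -211.5   99. ]
discL [ 549.9 -165.9   53. ]
discR [ 566.1 -256.6   53. ]
stL [ 567.5 -166.5   33. ]
stR [ 582.5 -254.3   33. ]
126 281 311
135 281 311
145 281 312
290 120 158
300 120 160
```

```bash
python3 -m inch '{"offset":[[1.77,0.9,0],[1.77,0.9,0],[1.77,0.9,0],[0,0,-2],[0,0,-2],[0,0,-2],[0,0,-2],[0,0,-2],[0,0,-2],[0,0,0]],"twist":[-0.5,-0.5,0,0,0,0,0,0,0,0],"grip":[70,70,70,70,70,70,70,70,70,70]}' 
python3 - <<'E'
from h import *
m=camera_model("wrist");im=get_image("wrist")
cv2.imwrite("pics/w2.png",im[:,:,::-1])
E
```

```text
time: 2.65
position: [574.2, -208.9, 114.1]
orientation: [[0.989, 0.146, -0.007], [0.146, -0.989, 0.004], [-0.006, -0.005, -1.0]]
force: [-1.4, 0.2, -0.6]
opening: 61.5
grip_force: 0.0
```

View pics/w2.png

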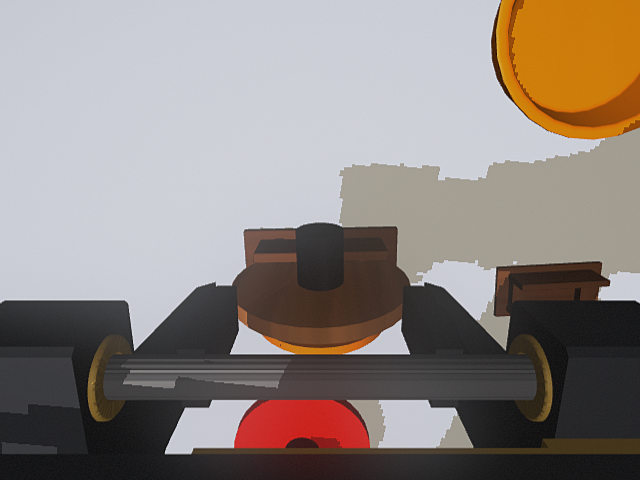

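The knob at (320,255) is centred between the fingers, which straddle the disc. Descending and closing.

```bash
python3 -m inch '{"offset":[[0.2,0,-1.2],[0,0,-1.2],[0,0,-1.2],[0,0,-1.2],[0,0,-1.2],[0,0,-0.8],[0,0,-0.3],[0,0,0],[0,0,0],[0,0,0]],"twist":[0,0,0,0,0,0,0,0,0,0],"grip":[70,70,70,70,70,70,70,70,70,70]}' 
```

```text
time: 3.53
position: [580.3, -209.4, 48.4]
orientation: [[0.989, 0.147, 0.001], [0.147, -0.989, -0.001], [0.001, 0.001, -1.0]]
force: [0.4, 0.2, 0.0]
opening: 61.8
grip_force: 0.0
```

```bash
python3 -m inch '{"offset":[[-0.2,0.1,-0.3],[0,0,-0.3],[0,0,0],[0,0,0],[0,0,0],[0,0,0],[0,0,0],[0,0,0],[0,0,0],[0,0,0]],"twist":[0,0,0,0,0,0,0,0,0,0],"grip":[70,70,0,0,0,0,0,0,0,0]}' 15
```

```text
time: 4.37
position: [577.9, -208.2, 41.8]
orientation: [[0.989, 0.147, 0.0], [0.147, -0.989, -0.0], [0.0, 0.0, -1.0]]
force: [0.6, -0.4, 0.8]
opening: 23.4
grip_force: 15.0
```

Knob gripped (23.4 mm). Lifting out.

```bash
python3 -m inch '{"offset":[[0,0,0.5],[0,0,1],[0,0,1],[0,0,1],[0,0,1],[0,0,1.5],[0,0,1.5],[0,0,1.5],[0,0,0],[0,0,0]],"twist":[0,0,0,0,0,0,0,0,0,0],"grip":[0,0,0,0,0,0,0,0,0,0]}' 
python3 - <<'E'
from h import *
im=get_image("wrist");im2=get_image("side")
a=cv2.resize(im2[100:260,260:460],(400,320))
cv2.imwrite("pics/w3.png",np.hstack([cv2.resize(im,(400,320)),a])[:,:,::-1])
E
```

```text
time: 5.2
position: [578.5, -208.6, 133.3]
orientation: [[0.989, 0.147, 0.003], [0.147, -0.989, -0.002], [0.002, 0.002, -1.0]]
force: [0.1, -0.2, -1.7]
opening: 23.5
grip_force: 15.0
```

View pics/w3.png

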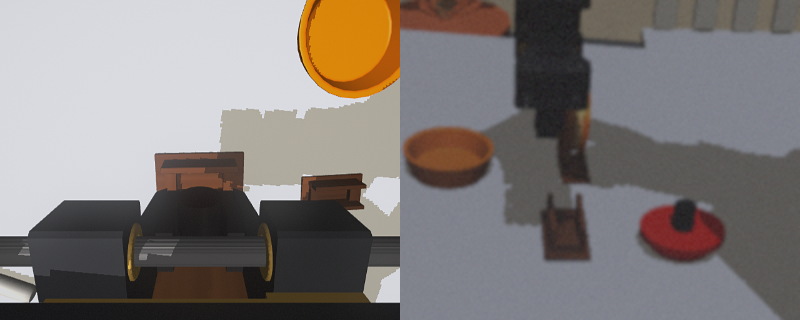

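Lid is out, still on edge in the fingers. Moving to the free spot near (575, 10), then lowering with a light grip so the disc can swing under the knob.

```bash
python3 -m inch '{"offset":[[0,2.2,0],[0,2.2,0],[0,2.2,0],[0,2.2,0],[0,2.2,0],[0,2.2,0],[0,2.2,0],[0,2.2,0],[0,2.2,0],[0,2,0]],"twist":[0,0,0,0,0,0,0,0,0,0],"grip":[0,0,0,0,0,0,0,0,0,0]}'
python3 -m inch '{"offset":[[0,0,-2],[0,0,-2],[0,0,-2],[0,0,-1.5],[0,0,-1],[0,0,0],[0,0,0],[0,0,0],[0,0,0],[0,0,0]],"twist":[0,0,0,0,0,0,0,0,0,0],"grip":[0,0,0,0,0,0,0,0,0,0]}' 3
python3 - <<'E'
from h import *
im=get_image("wrist");im2=get_image("side")
a=cv2.resize(im2[180:340,260:460],(400,320))
cv2.imwrite("pics/w4.png",np.hstack([cv2.resize(im,(400,320)),a])[:,:,::-1])
E
```

```text
time: 6.13
position: [576.7, 11.3, 130.3]
orientation: [[0.989, 0.147, -0.002], [0.147, -0.989, 0.001], [-0.002, -0.001, -1.0]]
force: [-0.4, 0.5, -1.3]
opening: 23.3
grip_force: 15.0
time: 6.97
position: [578.6, 9.7, 47.8]
orientation: [[0.989, 0.147, 0.002], [0.147, -0.989, -0.0], [0.002, 0.001, -1.0]]
force: [0.8, -0.3, -0.8]
opening: 24.2
grip_force: 3.0
```

View pics/w4.png

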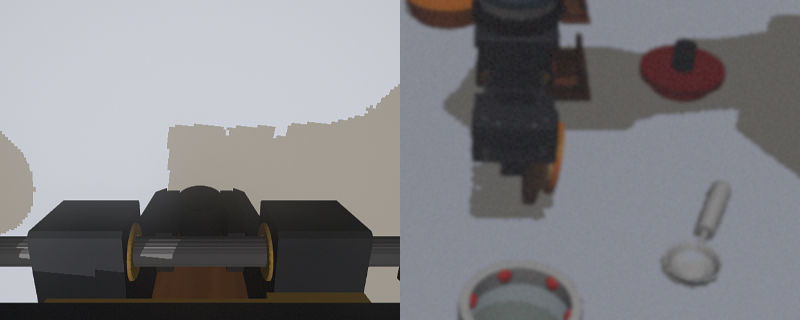

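The disc is already swinging forward under the knob. I'll touch its edge down and drag back toward the robot to finish the turn.

```bash
python3 -m inch '{"offset":[[-0.3,0,-0.6],[-0.6,-0.1,-0.3],[-0.6,-0.1,-0.1],[-0.6,-0.1,-0.1],[-0.6,-0.1,-0.1],[-0.6,-0.1,-0.1],[-0.6,-0.1,-0.1],[-0.6,-0.1,-0.1],[0,0,-0.1],[0,0,0]],"twist":[0,0,0,0,0,0,0,0,0,0],"grip":[0,0,0,0,0,0,0,0,0,0]}'
python3 - <<'E'
from h import *
im=get_image("wrist");im2=get_image("side")
a=cv2.resize(im2[180:340,260:460],(400,320))
cv2.imwrite("pics/w5.png",np.hstack([cv2.resize(im,(400,320)),a])[:,:,::-1])
E
```

```text
time: 7.9
position: [532.7, 2.7, 31.3]
orientation: [[0.989, 0.147, 0.001], [0.147, -0.989, -0.0], [0.001, 0.0, -1.0]]
force: [-0.5, 0.6, 5.9]
opening: 23.3
grip_force: 4.5
```

View pics/w5.png

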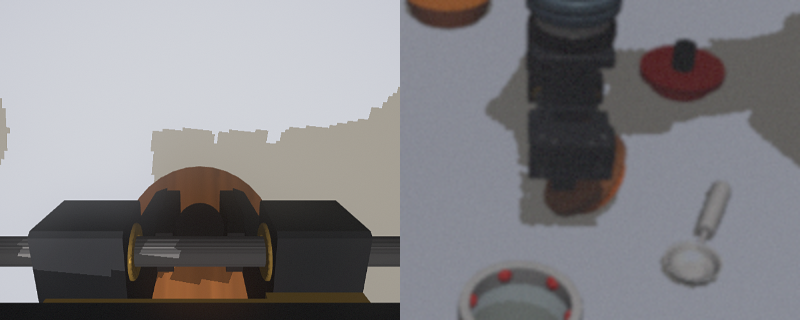

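The disc has turned well past the tipping angle (its top face is now visible under the fingers). A bit more drag, then release.

```bash
python3 -m inch '{"offset":[[-0.5,-0.1,0],[-0.5,-0.1,0],[-0.5,-0.1,0],[0,0,0],[0,0,0],[0,0,0],[0,0,0],[0,0,0],[0,0,0],[0,0,0]],"twist":[0,0,0,0,0,0,0,0,0,0],"grip":[0,0,0,0,60,60,60,60,60,60]}'
python3 -m inch '{"offset":[[0,0,0],[0,0,0],[0,0,0],[0,0,1.5],[0,0,2],[0,0,2],[0,0,2],[0,0,2],[0,0,2],[0,0,0]],"twist":[0,0,0,0,0,0,0,0,0,0],"grip":[60,60,60,60,60,60,60,60,60,60]}'
python3 - <<'E'
from h import *
m=camera_model("wrist");im=get_image("wrist")
np.save("w6.npy",{k:np.array(v) for k,v in m.items()},allow_pickle=True)
t=get_image("top");cv2.imwrite("pics/top6.png",t[:,:,::-1]);cv2.imwrite("pics/w6full.png",im[:,:,::-1])
im2=get_image("side")
a=cv2.resize(im2[180:420,260:460],(400,480))
cv2.imwrite("pics/w6.png",cv2.resize(np.hstack([im,a]),(800,369))[:,:,::-1])
E
```

```text
time: 8.83
position: [517.8, -0.1, 30.6]
orientation: [[0.989, 0.147, -0.0], [0.147, -0.989, 0.0], [-0.0, -0.0, -1.0]]
force: [-0.3, 0.0, -0.4]
opening: 52.6
grip_force: 0.0
time: 9.67
position: [520.4, -0.6, 149.9]
orientation: [[0.989, 0.147, 0.007], [0.147, -0.989, -0.002], [0.007, 0.003, -1.0]]
force: [0.2, 0.2, 0.7]
opening: 52.9
grip_force: 0.0
```

View pics/w6.png

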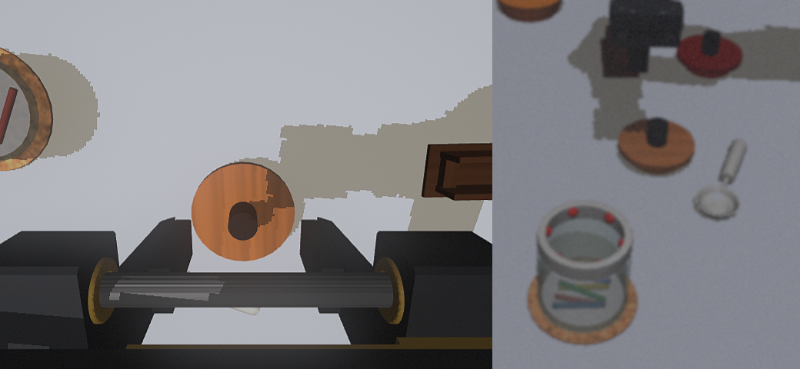

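The lid lies flat with its knob up at about wrist pixel (316,275), released. Measuring the disc and the jar.

```bash
python3 - <<'E'
from h import *
m=np.load("w6.npy",allow_pickle=True).item();im=cv2.imread("pics/w6full.png")
hsv=cv2.cvtColor(im,cv2.COLOR_BGR2HSV)
mk=((hsv[...,0]<20)&(hsv[...,1]>90)&(hsv[...,2]>40)).astype(np.uint8)
mk[:200]=0;mk[350:]=0;mk[:,:240]=0;mk[:,400:]=0
c=max(cv2.findContours(mk,0,1)[0],key=cv2.contourArea)
p=np.array([ray(m,q[0],24 )[:2] for q in cv2.convexHull(c)])
(x,y),r=cv2.minEnclosingCircle(p.astype(np.float32));print("lid",x,y,r,len(p))
t=cv2.imread("pics/top6.png");mt=camera_model("top");h=cv2.cvtColor(t,cv2.COLOR_BGR2HSV)
red=((h[...,0]<8)|(h[...,0]>172))&(h[...,1]>110)&(h[...,2]>60)
red=red.astype(np.uint8);s=np.zeros_like(red);s[225:295,160:235]=red[225:295,160:235]
for i in cv2.connectedComponentsWithStats(s)[3][1:]: print("red",i.round(1),ray(mt,i,87).round(1))
E
```

```text
lid 486.226806640625 -3.4486305713653564 46.15435028076172 50
red [192.7 243.4] [575.1 226.5  87. ]
red [178.5 251. ] [558.9 257.1  87. ]
red [193.  253.5] [553.2 225.7  87. ]
red [206.4 252.6] [554.8 196.7  87. ]
red [193.  258.5] [542.4 225.6  87. ]
red [206.5 264.1] [529.9 196.3  87. ]
red [192.  263.5] [531.6 227.7  87. ]
red [177.6 266.8] [524.8 258.7  87. ]
red [191. 275.] [506.8 229.6  87. ]
```

```bash
python3 -m inch '{"offset":[[-1.6,-0.15,0],[-1.6,-0.15,0],[0,0,-2],[0,0,-2],[0,0,-2],[0,0,-1.5],[0,0,0],[0,0,0],[0,0,0],[0,0,0]],"twist":[0,0,0,0,0,0,0,0,0,0],"grip":[60,60,60,60,60,60,60,60,60,60]}'
```

```text
time: 10.65
position: [486.4, -3.3, 71.4]
orientation: [[0.989, 0.147, 0.001], [0.147, -0.989, -0.0], [0.001, 0.0, -1.0]]
force: [-0.3, 0.8, -0.1]
opening: 52.8
grip_force: 0.0
```

```bash
python3 -m inch '{"offset":[[0,0,-1.5],[0,0,-1.5],[0,0,-1],[0,0,-0.3],[0,0,0],[0,0,0],[0,0,0],[0,0,0],[0,0,0],[0,0,0]],"twist":[0,0,0,0,0,0,0,0,0,0],"grip":[60,60,60,60,60,60,0,0,0,0]}' 20
python3 -m inch '{"offset":[[0,0,0],[0,0,0],[0,0,0],[0,0,0],[0,0,2],[0,0,2.5],[0,0,2.5],[0,0,2.5],[0,0,2.5],[0,0,2]],"twist":[0,0,0,0,0,0,0,0,0,0],"grip":[0,0,0,0,0,0,0,0,0,0]}' 40
```

```text
time: 11.48
position: [486.1, -3.2, 28.1]
orientation: [[0.989, 0.147, 0.001], [0.147, -0.989, -0.0], [0.001, 0.0, -1.0]]
force: [0.1, -0.3, 1.2]
opening: 28.5
grip_force: 0.0
time: 12.32
position: [485.9, -3.1, 169.3]
orientation: [[0.989, 0.147, 0.001], [0.147, -0.989, -0.0], [0.001, 0.0, -1.0]]
force: [0.3, -0.9, -0.5]
opening: 23.1
grip_force: 40.0
```

```bash
python3 -m inch '{"offset":[[0,2.4,1],[0,2.4,1],[0,2.4,1],[0,2.4,0],[0,2.4,0],[0,2.4,0],[0,2.4,0],[0,2.4,0],[0,2.4,0],[0,0,0]],"twist":[0,0,0,0,0,0,0,0,0,0],"grip":[0,0,0,0,0,0,0,0,0,0]}'
python3 - <<'E'
from h import *
s=get_state();print(s["position"],s["time"])
m=camera_model("wrist");im=get_image("wrist");cv2.imwrite("pics/w7.png",im[:,:,::-1])
np.save("w7.npy",{k:np.array(v) for k,v in m.items()},allow_pickle=True)
h=cv2.cvtColor(im,cv2.COLOR_RGB2HSV)
red=(((h[...,0]<8)|(h[...,0]>172))&(h[...,1]>110)&(h[...,2]>60)).astype(np.uint8)
_,_,st,ce=cv2.connectedComponentsWithStats(red)
for a,i in zip(st[1:],ce[1:]):
    if a[4]>20: print("red",a[4],i.round(1),ray(m,i,87).round(1))
E
```

```text
time: 13.15
position: [485.0, 216.1, 197.3]
orientation: [[0.989, 0.15, -0.001], [0.15, -0.989, 0.001], [-0.0, -0.001, -1.0]]
force: [-0.2, -0.5, -0.7]
opening: 23.0
grip_force: 40.0
[485.01733117 216.12477781 197.29198951] 13.15
red 158 [321.9  77.7] [576.5 228.9  87. ]
red 146 [265.1  97.5] [561.  259.7  87. ]
red 435 [295.9 125.9] [548. 240.  87.]
red 480 [342.9 138.5] [545.1 211.5  87. ]
red 142 [366.5 119.7] [557.7 199.6  87. ]
red 125 [254.4 157.7] [526. 262.  87.]
red 130 [353.4 178.4] [522.8 201.4  87. ]
```

View pics/w7.png

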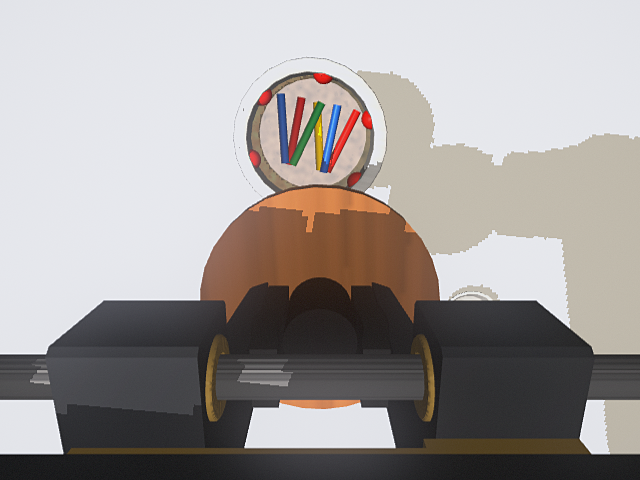

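The view shows the jar with nubs ringed about (313,130), and the lid held level with its front rim at (320,185). Checking the lid's centre against the TCP.

```bash
python3 - <<'E'
from h import *
m=np.load("w7.npy",allow_pickle=True).item();im=cv2.imread("pics/w7.png");h=cv2.cvtColor(im,cv2.COLOR_BGR2HSV)
mk=((h[...,0]<20)&(h[...,1]>90)&(h[...,2]>40)).astype(np.uint8);mk[:183]=0;mk[290:]=0
c=max(cv2.findContours(mk,0,1)[0],key=cv2.contourArea)[:,0]
hull=cv2.convexHull(c)[:,0];hull=hull[hull[:,1]<280]
for z in(185,193):
    p=np.array([ray(m,q,z)[:2] for q in hull])
    A=np.c_[2*p,np.ones(len(p))];s=np.linalg.lstsq(A,(p**2).sum(1),rcond=None)[0]
    print(z,s[:2],np.sqrt(s[2]+s[:2]@s[:2]),len(p))
    d=p-[485,216.1];f=d@[.989,.147];print("front reach",f.max())
# jar circle
q=np.array([[576.5,228.9],[561,259.7],[557.7,199.6],[526,262],[522.8,201.4]])
A=np.c_[2*q,np.ones(5)];s=np.linalg.lstsq(A,(q**2).sum(1),rcond=None)[0];print("jar",s[:2],np.sqrt(s[2]+s[:2]@s[:2]))
E
```

```text
185 [482.84241489 215.62649299] 47.59444722270433 28
front reach 45.53531275581596
193 [486.38033387 216.15678437] 45.200457684032905 28
front reach 46.71101852176492
jar [541.64538033 230.7063872 ] 34.9192708634809
```

```bash
python3 -m inch '{"offset":[[1.9,0.47,0],[1.9,0.47,0],[1.88,0.47,0],[0,0,-1.5],[0,0,-1.5],[0,0,-1.5],[0,0,-1],[0,0,0],[0,0,0],[0,0,0]],"twist":[0,0,0,0,0,0,0,0,0,0],"grip":[0,0,0,0,0,0,0,0,0,0]}'
```

```text
time: 14.03
position: [543.1, 226.7, 143.6]
orientation: [[0.989, 0.147, 0.001], [0.147, -0.989, 0.0], [0.001, 0.0, -1.0]]
force: [-0.3, 0.5, -0.6]
opening: 23.4
grip_force: 40.0
```

The wrist shot was taken before the arm settled, and its y disagrees by 3 mm with the top view. I'll back off, settle and take the second measurement.

```bash
python3 -m inch '{"offset":[[0,0,2],[0,0,2],[-2,0,1],[-2,0,0],[-2,0,0],[0,0,0],[0,0,0],[0,0,0],[0,0,0],[0,0,0]],"twist":[0,0,0,0,0,0,0,0,0,0],"grip":[0,0,0,0,0,0,0,0,0,0]}'
python3 - <<'E'
from h import *
m=camera_model("wrist");im=get_image("wrist")
h=cv2.cvtColor(im,cv2.COLOR_RGB2HSV)
red=(((h[...,0]<8)|(h[...,0]>172))&(h[...,1]>110)&(h[...,2]>60)).astype(np.uint8)
_,_,st,ce=cv2.connectedComponentsWithStats(red)
q=[]
for a,i in zip(st[1:],ce[1:]):
    if 60<a[4]<250: q.append(ray(m,i,87)[:2]);print(a[4],i.round(1),q[-1].round(1))
q=np.array(q);A=np.c_[2*q,np.ones(len(q))];s=np.linalg.lstsq(A,(q**2).sum(1),rcond=None)[0];print("jar",s[:2],np.sqrt(s[2]+s[:2]@s[:2]))
print(get_state()["position"])
E
```

```text
time: 14.87
position: [483.4, 226.9, 192.9]
orientation: [[0.989, 0.147, 0.001], [0.147, -0.989, 0.0], [0.001, 0.0, -1.0]]
force: [0.3, -0.5, -1.2]
opening: 23.0
grip_force: 40.0
158 [340.8  77.1] [576.6 228.8]
145 [282.5  97.7] [560.9 259.7]
158 [385.5 119.8] [557.6 199.6]
131 [271.7 158.9] [525.9 261.7]
145 [372.  179.3] [522.9 201.2]
jar [541.71170099 230.58678392] 34.863216853853665
[483.25349187 226.8580945  192.73714619]
```

```bash
python3 -m inch '{"offset":[[1.95,0.12,0],[1.95,0.12,0],[1.9,0.13,0],[0,0,-1.5],[0,0,-1.5],[0,0,-1.5],[0,0,-1],[0,0,-0.5],[0,0,0],[0,0,0]],"twist":[0,0,0,0,0,0,0,0,0,0],"grip":[0,0,0,0,0,0,0,0,0,0]}'
python3 -m inch '{"offset":[[0,0,-0.3],[0,0,-0.3],[0,0,-0.3],[0,0,-0.3],[0,0,-0.1],[0,0,-0.1],[0,0,0],[0,0,0],[0,0,0],[0,0,0]],"twist":[0,0,0,0,0,0,0,0,0,0],"grip":[0,0,0,0,0,0,0,0,0,0]}'
```

```text
time: 15.75
position: [540.8, 230.7, 132.9]
orientation: [[0.989, 0.147, 0.0], [0.147, -0.989, -0.0], [0.0, 0.0, -1.0]]
force: [0.4, 0.6, -0.9]
opening: 23.0
grip_force: 40.0
time: 16.58
position: [540.6, 230.7, 118.8]
orientation: [[0.989, 0.147, 0.0], [0.147, -0.989, 0.0], [0.0, -0.0, -1.0]]
force: [-0.1, -0.1, -1.3]
opening: 23.2
grip_force: 40.0
```

```bash
python3 -m inch '{"offset":[[0.1,0,-0.1],[0,0,-0.1],[0,0,-0.1],[0,0,0],[0,0,0],[0,0,0],[0,0,0],[0,0,0],[0,0,0],[0,0,0]],"twist":[0,0,0,0,0,0,0,0,0,0],"grip":[0,0,0,0,0,0,0,0,0,0]}'
```

```text
time: 17.42
position: [542.2, 230.7, 116.6]
orientation: [[0.989, 0.147, 0.001], [0.147, -0.989, 0.0], [0.001, 0.0, -1.0]]
force: [-0.7, -1.7, 6.4]
opening: 23.1
grip_force: 40.0
```

```bash
python3 -m inch '{"offset":[[0,0,-0.1],[0,0,0],[0,0,-0.1],[0,0,0],[0,0,-0.1],[0,0,0],[0,0,0],[0,0,0],[0,0,0],[0,0,0]],"twist":[0,0,0,0,0,0,0,0,0,0],"grip":[0,0,0,0,0,0,0,0,0,0]}'
```

```text
time: 18.25
position: [541.7, 230.7, 112.8]
orientation: [[0.989, 0.147, 0.0], [0.147, -0.989, 0.0], [0.0, 0.0, -1.0]]
force: [1.3, -0.1, 3.0]
opening: 22.9
grip_force: 40.0
```

Past the seal's peak. Going on toward home.

```bash
python3 -m inch '{"offset":[[0,0,-0.1],[0,0,-0.1],[0,0,-0.1],[0,0,-0.1],[0,0,0],[0,0,-0.1],[0,0,0],[0,0,0],[0,0,0],[0,0,0]],"twist":[0,0,0,0,0,0,0,0,0,0],"grip":[0,0,0,0,0,0,0,0,0,0]}'
```

```text
time: 19.08
position: [540.4, 230.5, 106.5]
orientation: [[0.989, 0.147, -0.003], [0.147, -0.989, -0.0], [-0.003, 0.0, -1.0]]
force: [-0.5, 0.0, -7.6]
opening: 22.8
grip_force: 40.0
```

```bash
python3 -m inch '{"offset":[[0,0,-0.1],[0,0,-0.1],[0,0,0],[0,0,0],[0,0,0],[0,0,0],[0,0,0],[0,0,0],[0,0,0],[0,0,0]],"twist":[0,0,0,0,0,0,0,0,0,0],"grip":[0,0,0,0,0,0,0,0,0,0]}'
python3 -c "
from h import *
im=get_image('side');cv2.imwrite('pics/s9.png',cv2.resize(im[270:410,250:390],None,fx=4,fy=4,interpolation=2)[:,:,::-1])"
```

```text
time: 19.92
position: [541.6, 230.7, 106.3]
orientation: [[0.989, 0.147, 0.0], [0.147, -0.989, 0.0], [0.0, -0.0, -1.0]]
force: [-4.4, -2.1, 5.4]
opening: 22.8
grip_force: 40.0
```

View pics/s9.png

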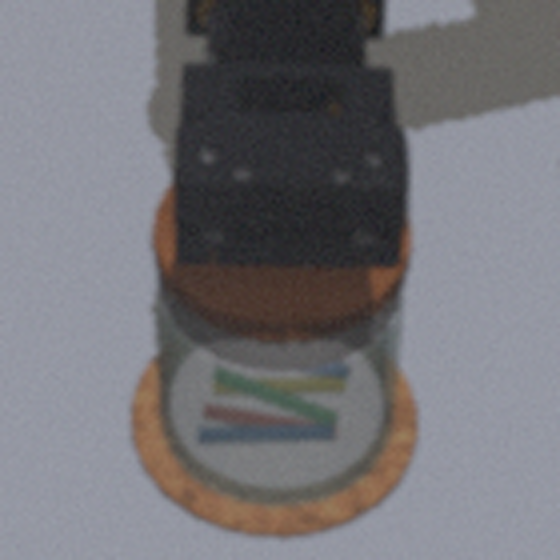

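I've just checked the count: that was my 11th picture, one over the limit of 10, so I'll look at no more. The lid appears to sit on the collar (disc edge at crop (280,320)). One more firm press to confirm by force.

```bash
python3 -m inch '{"offset":[[0,0,-0.1],[0,0,-0.1],[0,0,0],[0,0,0],[0,0,0],[0,0,0],[0,0,0],[0,0,0],[0,0,0],[0,0,0]],"twist":[0,0,0,0,0,0,0,0,0,0],"grip":[0,0,0,0,0,0,0,0,0,0]}'
```

```text
time: 20.8
position: [542.3, 230.9, 106.4]
orientation: [[0.989, 0.148, 0.002], [0.148, -0.989, 0.0], [0.002, 0.0, -1.0]]
force: [-10.0, -2.8, 16.4]
opening: 23.2
grip_force: 40.0
```

Solid stop at 106.4 mm (expected home 106), with the force rising. Relax, release and rise.

```bash
python3 -m inch '{"offset":[[0,0,0.1],[0,0,0.1],[0,0,0.1],[0,0,0],[0,0,0],[0,0,0],[0,0,0],[0,0,0],[0,0,0],[0,0,0]],"twist":[0,0,0,0,0,0,0,0,0,0],"grip":[0,0,0,0,0,70,70,70,70,70]}'
python3 -m inch '{"offset":[[0,0,0],[0,0,0],[0,0,1],[0,0,2],[0,0,2],[0,0,2],[-2,0,2],[-2,0,0],[-2,0,0],[0,0,0]],"twist":[0,0,0,0,0,0,0,0,0,0],"grip":[70,70,70,70,70,70,70,70,70,70]}'
python3 - <<'E'
from h import *
def cen(m,im,z,roi):
    h=cv2.cvtColor(im,cv2.COLOR_RGB2HSV);mk=((h[...,0]<20)&(h[...,1]>90)&(h[...,2]>40)).astype(np.uint8)
    k=np.zeros_like(mk);a,b,c,d=roi;k[a:b,c:d]=mk[a:b,c:d]
    c=cv2.convexHull(max(cv2.findContours(k,0,1)[0],key=cv2.contourArea))[:,0]
    p=np.array([ray(m,q,z)[:2] for q in c]);A=np.c_[2*p,np.ones(len(p))];s=np.linalg.lstsq(A,(p**2).sum(1),rcond=None)[0]
    print(s[:2],np.sqrt(s[2]+s[:2]@s[:2]),len(p))
m=camera_model("wrist");im=get_image("wrist");cv2.imwrite("pics/w10.png",im[:,:,::-1])
cen(m,im,102,(0,300,150,500))
E
```

```text
time: 21.63
position: [542.0, 230.7, 107.1]
orientation: [[0.989, 0.147, 0.001], [0.147, -0.989, 0.0], [0.001, -0.0, -1.0]]
force: [0.3, -0.1, 0.0]
opening: 54.0
grip_force: 0.0
time: 22.47
position: [478.9, 231.0, 197.6]
orientation: [[0.989, 0.148, -0.001], [0.148, -0.989, 0.0], [-0.001, -0.0, -1.0]]
force: [0.5, 0.8, 0.0]
opening: 61.6
grip_force: 0.0
[541.46649271 230.66075255] 45.86876924779187 57
```

The lid disc measures 45.9 mm radius (46 expected) at home height, centred on the jar. Handing in.

```bash
python3 -c "
from workcell import *
print(close_job())"
```

```text
the job is handed in; nothing more can be done
None
```

The lid was laid flat and released, retaken by the knob, pressed home on the jar and let go, and the job is handed in without a verdict shown; I lifted it from the stand by the knob instead of the disc edge, and viewed 11 pictures against the limit of 10.

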